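Third hand: hold the closing side of a steel frame for tacking

ROBOT

A 6-joint arm with a two-finger parallel gripper is mounted at the origin on the work surface. World frame = base frame: x ahead of the robot, y to its left, z up, the work surface at z = 0. Lengths are in mm, angles in rad, forces in N, time in s.
With the tool pointing down it reaches from about 400 to 925 mm from the base axis. Payload 12.5 kg.
Tool frame: the origin (TCP) lies on the mounting face of the last link; the fingertips stand 190 mm ahead of it and the grasp point (between the pads) lies 171 mm ahead of it; z points along the fingers, y is the line along which they close (so a half turn about z gives the same grasp; the last joint's range is limited). The gripper opens to 95 mm and grips with 3 to 60 N. Pads are 20 mm wide; open, the fingers measure 119 mm over their backs; the gripper's body (75 mm by 180 mm) begins 59 mm behind the grasp point.
Start: joints at [-1.314, 0.491, 1.559, -0, 1.092, -0.106], TCP at [221.827, -584.309, 404.761] pointing down, gripper open.
Joint ranges: [-3.1, 3.1], [-0.84, 2.19], [0.05, 2.79], [-1.13, 4.28], [0.06, 2.93], [-2.69, 2.69]. Speed limits (rad/s): [2.22, 2.22, 2.79, 3.14, 3.14, 3.14].

INTERFACE

Orientations are given as [roll, pitch, yaw] about the fixed x, y, z axes, in that order (R = Rz(yaw) Ry(pitch) Rx(roll)).
In Python, from cell import env gives the robot as it stands.
- The arm moves only by the tool carry_out, never from a script. Its argument "series" is a list of rows, each a list of 5 numbers: the shift along the tool's x, y, z in m, then the turn about the tool's z in degrees, then the opening, from 0 (shut) to 1 (fully open). A call has 1 to 20 rows; each row is the pose to reach, as a shift and turn from the pose commanded when the call began, along the tool's axes at that moment; what a row does not reach only later rows make up. A row lasts 1/8 s, in which the tool goes at most 62.5 mm and 10.7 degrees, less where a joint would pass 70% of its speed; a pose out of reach is approached as far as the arm can. A call with a gripper value outside its range is refused whole. The fingers move at their own pace and stop on an object; the grip force is fixed at half the most. Time passes only in rows, so rows that repeat a pose let the fingers close. It gives the time, the measured TCP pose, the force, the opening and the grip force at its end, in the units of the state.
- env.state(): the state, without advancing time (a new reading comes with each control period).
- env.read_camera(name): name is "scene" or "side" or "wrist"; returns (picture, depth): 420x560x3 uint8, red, green, blue; 420x560 float32, mm along the optical axis (not along the pixel's ray), 0 where there is no reading.
- env.get_calibration(name): a dict with "intrinsics" (3x3 intrinsics, pixels), "D" ([k1, k2, p1, p2, k3] as OpenCV has them; the pictures are not rectified), "cam_to_world" (4x4, takes a point from camera to world coordinates); the wrist camera has in their place "T_tool_cam" (4x4, takes a point from camera to tool coordinates, whose origin is the TCP and whose axes are the flange's). Camera axes: x right, y up, looking along -z (the intrinsics and any distortion apply to the point x, -y, -z); pixel columns grow to the right and rows downward; lengths in mm; the calibration is good to about 2 mm. A picture is of the moment at which its call begins: read the wrist's pose just before it. get_calibration takes no time and is no camera call.
- env.job_done(): hands the job in; it is judged then, once.
The state is a dict: "t": time; "joints": joint angles; "qvel": joint speeds; "tau": joint torques, N m; "eef_pos": TCP position; "tcp_rot": TCP orientation; "ft_force": force on the tool from outside, world axes, zero at the start; "moment": the same for the moment, N m; "opening": opening from 0.0 (shut) to 1.0 (fully open); "grip_force": force on a finger pad.
Only numpy, scipy, OpenCV 4.12 (cv2) and the standard library are available. Lean on these libraries where they do the work, as an engineer would, in place of code of your own. Each camera call takes 0.05 s, during which the arm holds its last target. There are 200 camera calls.

TASK

Be my third hand at the welding table: pick up the loose long steel bar, which stands on edge, and stand it on edge across the open side of the part-made frame, down on the table, with its ends flush with the outsides of the frame. Press it square against both side bars with a steady push of about 12 N, gripping it near its middle so the corners stay free for my torch, and finish while still holding it there so I can tack it. Don't ram the frame, and leave the other pieces on the table alone.

Things in the scene. Friction and masses are not known exactly. Their poses are not given: they have to be found in the camera images.
- side_bar: The loose long bar: dark steel flat bar 160 long x 8 thick x 40 high, about 0.4 kg, standing on its 8 mm edge to the right or left of the frame, roughly pointing away from the robot. Origin at the centre of its underside; y along its length, x through its thickness, z up. Same either way round.
- frame: Part-made frame of three 40 high x 8 thick bars, 160 wide outside (y), 120 deep (x), open towards the robot, immovable. Origin on the table, mid open side, in the plane of the two bar ends; x points into the frame, y along the open side to the left, z up. Once closed, the long bar's origin is at x -4, y 0, z 0 mm here, its length along y. Inside, the first 60 mm behind the open side are empty.
- left_side: The frame's left side bar, fixed to the frame. Origin on the table at its open end, in the middle of its 8 mm thickness (76 left of the frame's origin); x runs along it into the frame. Its end face, 8 wide x 40 high, faces out of the open side: the long bar is pressed on it.
- right_side: The frame's right side bar, the mirror image of left_side (76 right of the frame's origin).
- short_bar: Bystander: a bar of the same stock but only 90 long, 8 thick, 40 high, also standing on edge, on the opposite side of the frame from the long bar. Same axes as side_bar.
- small_frame: Bystander: a small finished square frame of dark steel, 70 x 70 x 40 high. Origin at the centre of its underside.
- magnet_square: Bystander: a loose yellow arrow-shaped magnetic welding square lying flat, about 125 long (x, from -38 to +86), 90 wide, 16 high. Origin on its underside.
- fence (a point): Top edge, middle of the grey angle-iron fence, 50 high and 200 long, that backs the frame (120 from its open side) and moves with it. On the fence's foot, beyond it, stand two red magnet blocks 56 high. Inside the frame's back corners sit two yellow magnetic squares 14 high.
Not all that is in view belongs to the job. What is shaped like the side_bar but blue or green is not meant.

How it is judged:
By the outcome, as a careful person would: the job done as asked, in the order asked, and still so for the second after the job is handed in, while the arm keeps its last pose, push and grip.
It also fails if it takes over 51 s, if anything falls off the work surface, if the arm or the gripper's body presses on something with over 40 N, if the wrist force passes 120 N, or if a joint passes its speed limit or range.

## Working session

There is one attempt and no reset: what is moved stays moved. The work goes in short steps, Python scripts to look and compute and a tool call to move; the robot and the scene stay as the last step left them, time stands still between calls to the robot, and variables do not carry over. Pictures are saved under pics/ and viewed, at most 10 in all, crops included, and the job is handed in when it is done.

Besides the shell and the picture viewer there is one more tool, called after "Request:" as name(argument=value, ...) on one line, values as JSON. carry_out: Moves the arm, as the interface text tells. Its arguments: {"type":"object","properties":{"series":{"type":"array","items":{"type":"array","items":{"type":"number"}}}},"required":["series"]}

```bash
mkdir -p pics; ls; cat > h.py <<'E'
import numpy as np, cv2
from cell import env
from scipy.spatial.transform import Rotation as Ro
def T_cam(name):
    c=env.get_calibration(name)
    K=np.array(c["intrinsics"]);D=np.array(c["D"],float)
    if name=="wrist":
        s=env.state();T=np.eye(4);T[:3,:3]=Ro.from_euler('xyz',s["tcp_rot"]).as_matrix();T[:3,3]=s["eef_pos"]
        return K,D,T@np.array(c["T_tool_cam"])
    return K,D,np.array(c["cam_to_world"])
def grab(name,fn=None):
    K,D,T=T_cam(name)
    im,d=env.read_camera(name)
    if fn: cv2.imwrite(fn,im[:,:,::-1])
    return im,d,(K,D,T)
def rays(cal,px):
    K,D,T=cal
    u=cv2.undistortPoints(np.array(px,float).reshape(-1,1,2),K,D).reshape(-1,2)
    r=np.c_[u[:,0],-u[:,1],-np.ones(len(u))]
    return T[:3,3],r@T[:3,:3].T
def onz(cal,px,z):
    o,r=rays(cal,px);return o+r*((z-o[2])/r[:,2])[:,None]
def cloud(cal,d):
    h,w=d.shape;v,u=np.mgrid[:h,:w]
    o,r=rays(cal,np.c_[u.ravel(),v.ravel()])
    P=o+r*d.reshape(-1,1)
    P[d.ravel()==0]=np.nan
    return P.reshape(h,w,3)
E
python3 - <<'E'
from h import *
for n in("scene","side","wrist"):
    im,d,c=grab(n,f"pics/{n}0.png");np.savez(f"{n}0.npz",im=im,d=d,K=c[0],D=c[1],T=c[2]);print(n,c[2].round(2).tolist())
print(env.state())
E
```

```text
pics
scene [[0.25, -0.8, 0.55, 1143.54], [0.97, 0.21, -0.14, -101.69], [-0.01, 0.57, 0.83, 1045.81], [0.0, 0.0, 0.0, 1.0]]
side [[-0.91, 0.25, -0.33, 96.74], [-0.41, -0.6, 0.69, 865.97], [-0.02, 0.76, 0.65, 838.81], [0.0, 0.0, 0.0, 1.0]]
wrist [[0.36, 0.9, 0.26, 293.24], [-0.93, 0.34, 0.1, -557.48], [-0.0, -0.27, 0.96, 384.62], [0.0, 0.0, 0.0, 1.0]]
{'t': 0.15, 'joints': array([-1.31359088e+00,  4.91427192e-01,  1.55928760e+00,  2.15978829e-05,
        1.09170519e+00, -1.05606380e-01]), 'qvel': array([-3.42400307e-04, -3.16133381e-03, -4.61103548e-03, -9.15070218e-04,
       -1.53591173e-04, -1.42989027e-05]), 'tau': array([ 2.58806016e-03, -6.12894845e+01, -2.58280635e+01,  6.92473934e-02,
        4.73577809e-02, -8.06277490e-05]), 'eef_pos': array([ 221.83150989, -584.29648529,  404.29966447]), 'tcp_rot': array([-3.14077195e+00, -1.06260364e-04,  3.62801823e-01]), 'ft_force': array([0.92617814, 0.30261397, 1.27342435]), 'moment': array([-0.02215522, -0.01015217, -0.0342163 ]), 'grip_force': 0.0, 'opening': 1.00071977862605}
```

View pics/scene0.png

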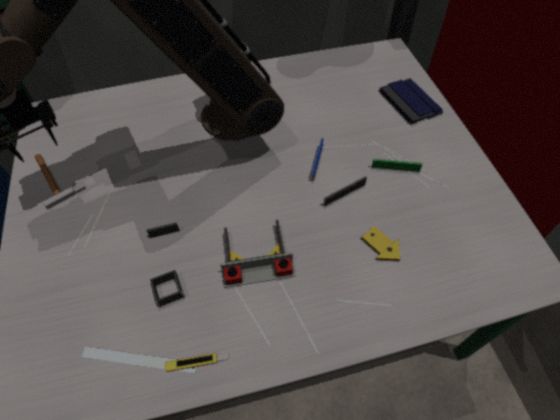

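View pics/side0.png

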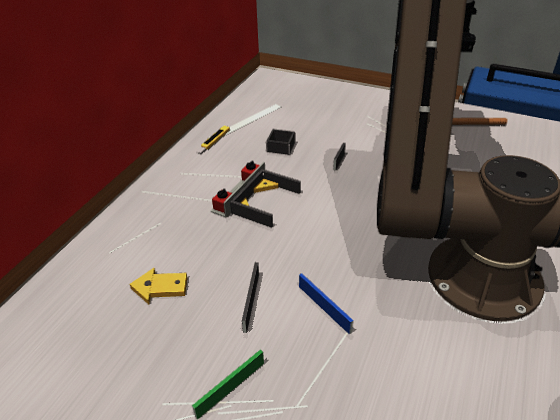

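The scene view shows these things that could be taken for the long bar:
- the dark bar at (345,191), which is also at (251,297) in the side view
- the blue bar at (317,160)
- the green bar at (396,166)
- the short dark bar at (163,231)
- the dark frame side bars at (227,243) and (279,237)

The description fits the dark one at (345,191). I'll measure it and check it in a crop.

```bash
python3 - <<'E'
from h import *
out=[]
for n,boxes in (("scene",dict(long=(310,170,375,215),short=(140,218,185,242),frL=(268,214,290,254),frR=(218,222,236,254))),
                ("side",dict(long=(236,255,268,340),short=(330,140,350,172),frL=(235,195,280,232),frR=(262,168,305,195)))):
    z=np.load(n+"0.npz");im,d=z["im"],z["d"];cal=(z["K"],z["D"],z["T"]);P=cloud(cal,d)
    tb=P[...,2][np.isfinite(P[...,2])&(np.abs(P[...,2])<15)];print(n,"table z",np.median(tb))
    for k,(a,b,c,e) in boxes.items():
        p=P[b:e,a:c].reshape(-1,3);col=im[b:e,a:c].reshape(-1,3).max(1)
        q=p[(p[:,2]>30)&(p[:,2]<46)&(col<110)]
        if len(q)<5: print(k,len(q));continue
        (cx,cy),(w,h),an=cv2.minAreaRect(q[:,:2].astype(np.float32))
        m=q.mean(0);_,s,v=np.linalg.svd(q-m);ax=v[0];t=(q-m)@ax
        print(k,len(q),"rect c",round(cx,1),round(cy,1),"size",round(w,1),round(h,1),"axis",np.degrees(np.arctan2(ax[1],ax[0])).round(1),"ends",(m+ax*t.min()).round(1),(m+ax*t.max()).round(1),"zmax",np.percentile(q[:,2],95).round(1))
    if n=="side": cv2.imwrite("pics/crop1.png",cv2.resize(im[150:400,180:360,::-1],None,fx=2.4,fy=2.4,interpolation=cv2.INTER_CUBIC))
E
```

```text
scene table z 0.5982421680392918
long 208 rect c 396.9 254.1 size 113.6 162.5 axis -86.4 ends [435.6 347.4  38.8] [445.8 187.8  38.6] zmax 44.1
short 130 rect c 443.5 -294.5 size 11.5 88.9 axis -87.7 ends [ 442.5 -250.    38.1] [ 446.1 -338.9   37.8] zmax 42.9
frL 114 rect c 560.9 32.6 size 19.5 117.1 axis -5.7 ends [502.2  37.5  39.7] [619.   25.9  41.4] zmax 43.9
frR 83 rect c 536.8 -118.3 size 8.1 89.6 axis -4.7 ends [ 492.1 -114.4   40.5] [ 581.4 -121.8   40.8] zmax 44.1
side table z 1.0486235964157231
long 284 rect c 446.6 268.7 size 8.6 159.6 axis 106.8 ends [469.2 192.2  40.6] [423.1 345.   39.2] zmax 43.7
short 75 rect c 443.5 -297.9 size 8.5 91.5 axis 91.2 ends [ 443.7 -343.6   39. ] [ 441.8 -252.2   39.7] zmax 44.1
frL 223 rect c 567.3 24.6 size 41.3 123.6 axis 166.3 ends [626.8  11.7  38.1] [506.4  41.1  37.1] zmax 43.4
frR 181 rect c 555.7 -121.3 size 30.4 123.4 axis 174.7 ends [ 614.9 -126.6   38.3] [ 493.5 -115.4   36.8] zmax 44.1
```

View pics/crop1.png

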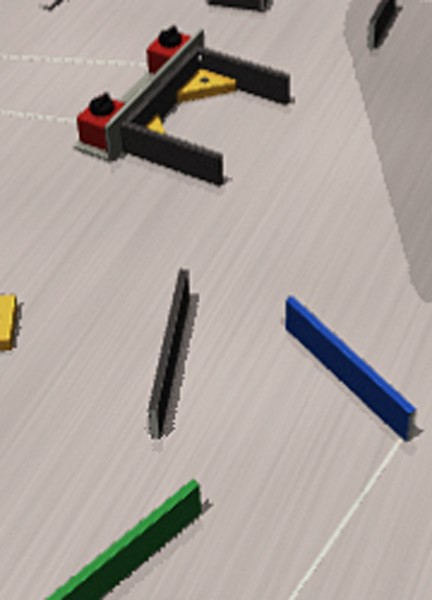

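The crop shows the long dark bar alone, at about (170,350) in the crop, with the blue bar beside it and the green below. The green bar is cut off by the crop's left edge. I'll start with a look at the frame from above.

Request:
carry_out(series=[[0.426,-0.422,0,-65,1],[0.426,-0.422,0,-65,1],[0.426,-0.422,0,-65,1],[0.426,-0.422,0,-65,1],[0.426,-0.422,0,-65,1],[0.426,-0.422,0,-65,1],[0.426,-0.422,0,-65,1],[0.426,-0.422,0,-65,1],[0.426,-0.422,0,-65,1],[0.426,-0.422,0,-65,1],[0.426,-0.422,0,-65,1],[0.426,-0.422,0,-65,1],[0.426,-0.422,0,-65,1],[0.426,-0.422,0,-65,1],[0.426,-0.422,0,-65,1],[0.426,-0.422,0,-65,1]])

```text
t: 2.15
eef_pos: [470.3, -38.8, 404.7]
tcp_rot: [3.142, 0.0, 1.497]
ft_force: [0.6, 0.1, -0.4]
opening: 0.996
grip_force: 0.0
```

```bash
python3 - <<'E'
from h import *
s=env.state();print(s["t"],s["eef_pos"],np.degrees(s["tcp_rot"]),s["qvel"].round(3))
im,d,c=grab("wrist","pics/w1.png");np.savez("w1.npz",im=im,d=d,K=c[0],D=c[1],T=c[2]);print(c[0],c[1])
E
```

```text
2.15 [470.28841742 -38.82531613 404.72552703] [1.79996936e+02 6.45713596e-03 8.57616874e+01] [ 0.004  0.001 -0.     0.     0.001 -0.001]
[[313.81862623   0.         280.02700242]
 [  0.         313.81862623 202.94210867]
 [  0.           0.           1.        ]] [-0.02924495  0.          0.          0.          0.        ]
```

View pics/w1.png

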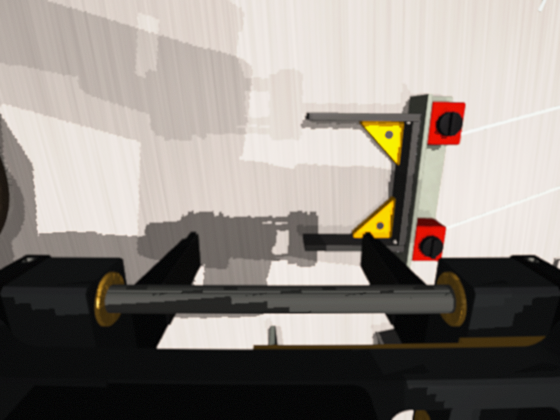

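The wrist view shows the frame: left bar open end at about (308,117), right bar end at about (305,240). I'll fit the bar tops at z=40.

```bash
python3 - <<'E'
from h import *
z=np.load("w1.npz");im,d=z["im"],z["d"];cal=(z["K"],z["D"],z["T"]);P=cloud(cal,d)
print("table",np.nanmedian(P[20:60,320:400,2]))
for k,(a,b,c,e) in dict(L=(295,105,360,130),R=(295,228,350,252)).items():
    v,u=np.mgrid[b:e,a:c];zz=P[b:e,a:c,2];g=im[b:e,a:c].max(2)
    m=(zz>34)&(zz<48)&(g<150)
    q=onz(cal,np.c_[u[m],v[m]],40)
    (cx,cy),(w,h),an=cv2.minAreaRect(q[:,:2].astype(np.float32))
    vx,vy,x0,y0=cv2.fitLine(q[:,:2].astype(np.float32),cv2.DIST_HUBER,0,.01,.01).ravel()
    t=(q[:,:2]-[x0,y0])@[vx,vy]
    print(k,len(q),"w",round(w,1),round(h,1),"ang",np.degrees(np.arctan2(vy,vx)).round(2),"ends",[(np.array([x0,y0])+np.array([vx,vy])*f(t)).round(1).tolist() for f in (np.min,np.max)])
print(im[110:126,305:345:8].max(2).T); print(P[110:126,305:345:8,2].T.round(0))
print(im[230:254,303:343:8].max(2).T);print(P[230:254,303:343:8,2].T.round(0))
cr=im[90:260,290:430,::-1];cv2.imwrite("pics/c2.png",cv2.resize(cr,None,fx=3.5,fy=3.5,interpolation=cv2.INTER_NEAREST))
E
```

```text
table 0.37757851719402424
L 401 w 7.2 54.6 ang -5.29 ends [[504.5, 33.3], [559.0, 28.3]]
R 350 w 9.0 52.9 ang -4.97 ends [[493.5, -116.3], [546.2, -120.9]]
[[229 229 220 211 201 179 145 133 140 143 146 147 146 147 148 147]
 [226 209 174 133 114 112 111 110 105  93  90 103 124 140 144 143]
 [229 213 174 133 114 112 112 109 105  98  95 102 111 126 141 145]
 [222 208 171 130 114 110 111 108 105  95  90  98 108 122 136 141]
 [223 211 176 131 112 110 109 107 106 101  96  99 105 111 122 136]]
[[ 2. -1.  1.  0.  1.  0. -1. nan  0.  2.  1.  1.  0. -0.  1. -0.]
 [ 1. -1.  1. 40. 40. 41. 42. 41. 39. 41. 40. -1. -1. -1.  0.  0.]
 [ 2.  0.  0. 39. 40. 41. 40. 41. 42. 40. 40. -0.  1.  2. -1. -0.]
 [ 1.  2. -0. 40. 40. 40. 42. 41. 41. 41. 41.  1.  2. -1.  1. -1.]
 [ 1. -1. -0. 40. 41. 41. 41. 41. 40. 41. 39.  0.  0. -0. -1.  1.]]
[[ 87  89  82  66  47  39  40  41  44  50  54  58  64  73  81  85  89  94
   99 103 107 108 109 110]
 [ 84  86  80  60  33  22  22  21  22  23  22  22  22  22  26  33  38  39
   36  39  55  86 106 110]
 [191 193 182 136  68  25  22  22  23  21  22  22  24  23  27  35  39  39
   35  41 100 177 216 223]
 [197 198 188 141  72  31  28  31  31  31  31  33  33  31  39  62  77  79
   78  76  96 150 195 214]
 [193 194 183 138  70  31  29  29  31  32  31  32  32  32  43  64  79  83
   80  77  99 150 194 212]]
[[ 1.  0.  1.  2.  5.  7.  8.  7.  7.  9.  8. -1.  1.  1. -1.  0. -0.  1.
   0. -1.  1.  2.  0.  0.]
 [ 0. -1. -1.  3.  6. 11. 14. 16. 21. 23. 26. 30. 33. 36. 38. 41. 40. 40.
  40. 40. 39.  0.  1.  0.]
 [ 1.  1. -1.  3.  7. nan 13. 16. 20. 23. 27. 29. 32. 36. 38. 41. 40. 40.
  40. 40. 40.  1.  0.  0.]
 [ 0. -1.  0.  3.  5. 10. 11. 15. 19. 22. 26. 28. 32. 36. 39. 40. 40. 40.
  40. 40. 42. -0. -1. -0.]
 [-1. -0.  0.  2.  6.  7. 13. 17. 20. 22. 25. 30. 32. 35. 37. 42. 41. 39.
  40. 39. 40.  0. -0.  1.]]
```

View pics/c2.png

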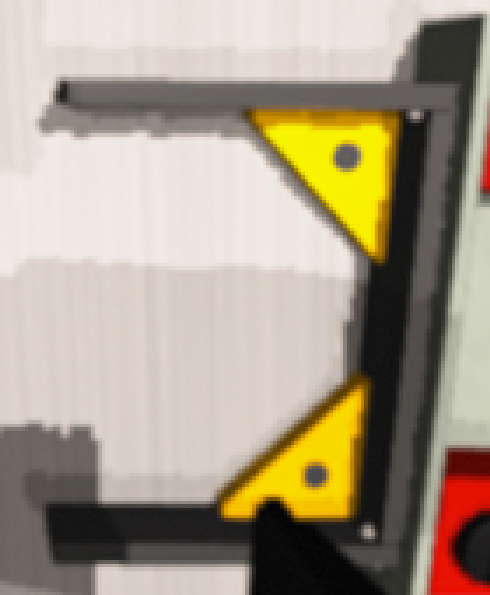

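The crop shows both frame side bars clearly, with end faces at about (62,95) and (48,530) in the crop. Frame yaw is about -4.7°. Next, above the long bar.

Request:
carry_out(series=[[0.305,-0.046,0,-21,1],[0.305,-0.046,0,-21,1],[0.305,-0.046,0,-21,1],[0.305,-0.046,0,-21,1],[0.305,-0.046,0,-21,1],[0.305,-0.046,0,-21,1],[0.305,-0.046,0,-21,1],[0.305,-0.046,0,-21,1],[0.305,-0.046,0,-21,1]])

```text
t: 3.32
eef_pos: [447.2, 268.0, 404.8]
tcp_rot: [3.141, 0.0, 1.862]
ft_force: [-0.4, 0.5, 0.2]
opening: 0.998
grip_force: 0.0
```

```bash
python3 - <<'E'
from h import *
s=env.state();print(s["t"],s["eef_pos"],np.degrees(s["tcp_rot"]),s["qvel"].round(3))
im,d,cal=grab("wrist","pics/w2.png");P=cloud(cal,d);np.savez("w2.npz",im=im,d=d,K=cal[0],D=cal[1],T=cal[2])
def top(im,P,cal,near,zmin=38):
    m=(P[...,2]>zmin)&(P[...,2]<46)&(im.max(2)<150)&(np.hypot(P[...,0]-near[0],P[...,1]-near[1])<near[2])
    n,l,st,_=cv2.connectedComponentsWithStats(m.astype(np.uint8));i=1+st[1:,4].argmax()
    v,u=np.where(l==i);q=onz(cal,np.c_[u,v],40)[:,:2].astype(np.float32)
    r=cv2.minAreaRect(q);f=cv2.fitLine(q,cv2.DIST_HUBER,0,.01,.01).ravel()
    p0=f[2:];ax=f[:2];t=(q-p0)@ax
    return len(q),np.round(r[1],1),np.degrees(np.arctan2(ax[1],ax[0])).round(2),(p0+ax*t.min()).round(1),(p0+ax*t.max()).round(1),(u.min(),u.max(),v.min(),v.max()),r
print(top(im,P,cal,(447,269,110)))
z=np.load("w1.npz");c=(z["K"],z["D"],z["T"]);Pw=cloud(c,z["d"])
for n in((530,32,60),(520,-118,55)): print(top(z["im"],Pw,c,n))
E
```

```text
3.325 [447.18263839 267.96895044 404.82400844] [1.79988604e+02 4.82491467e-03 1.06687100e+02] [ 0.006  0.001 -0.     0.001  0.001  0.002]
(916, array([  7.4, 157.3]), np.float32(-72.72), array([423.5, 343.2], dtype=float32), array([470.2, 193. ], dtype=float32), (np.int64(277), np.int64(284), np.int64(112), np.int64(249)), ((446.94830322265625, 268.1436767578125), (7.4291672706604, 157.3180694580078), 17.1450138092041))
(604, array([ 7.2, 85.5]), np.float32(-4.19), array([504.5,  32.4], dtype=float32), array([589.8,  26.1], dtype=float32), (np.int64(308), np.int64(388), np.int64(113), np.int64(120)), ((547.1838989257812, 29.73933982849121), (7.233333587646484, 85.54338836669922), 85.95470428466797))
(361, array([ 7.8, 66.1]), np.float32(-4.74), array([ 493.5, -116.7], dtype=float32), array([ 559.4, -122.2], dtype=float32), (np.int64(305), np.int64(360), np.int64(244), np.int64(250)), ((526.4354858398438, -119.3437728881836), (7.768813610076904, 66.06853485107422), 85.7074203491211))
```

View pics/w2.png

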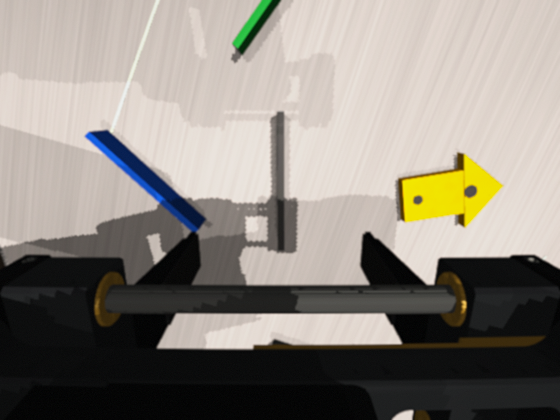

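The wrist view shows the long dark bar upright from (281,112) to (281,249), centred between the open fingers. The blue bar's near end at (197,228) is about 97 mm off, clear of the gripper. I'll descend and grip.

Request:
carry_out(series=[[0,0,0.05,-0.5,0.6],[0,0,0.1,-0.5,0.6],[0,0,0.14,-0.5,0.6],[0,0,0.165,-0.5,0.6],[0,0,0.185,-0.5,0.6],[0,0,0.2,-0.5,0.6],[0,0,0.207,-0.5,0.6],[0,0,0.207,-0.5,0.6],[0,0,0.207,-0.5,0.3],[0,0,0.207,-0.5,0.2],[0,0,0.207,-0.5,0],[0,0,0.207,-0.5,0],[0,0,0.207,-0.5,0],[0,0,0.207,-0.5,0],[0,0,0.207,-0.5,0],[0,0,0.207,-0.5,0]])

```text
t: 5.38
eef_pos: [446.9, 269.0, 197.7]
tcp_rot: [3.141, 0.0, 1.873]
ft_force: [0.0, 0.8, 1.4]
opening: 0.086
grip_force: 30.0
```

Gripped: opening 8.2 mm, 30 N. Next: lift, carry to in front of the open side, and look again.

Request:
carry_out(series=[[0,0,-0.015,0,0],[0,0,-0.04,0,0],[0,0,-0.06,0,0],[-0.015,-0.003,-0.06,2,0],[-0.05,-0.011,-0.06,5,0],[-0.095,-0.022,-0.06,9,0],[-0.14,-0.032,-0.06,13,0],[-0.185,-0.043,-0.06,17,0],[-0.23,-0.053,-0.06,20,0],[-0.265,-0.061,-0.06,21.5,0],[-0.285,-0.066,-0.06,21.5,0],[-0.296,-0.068,-0.06,21.5,0],[-0.301,-0.069,-0.06,21.5,0],[-0.301,-0.069,-0.06,21.5,0],[-0.301,-0.069,-0.06,21.5,0],[-0.301,-0.069,-0.06,21.5,0]])

```text
t: 7.38
eef_pos: [470.4, -38.4, 257.7]
tcp_rot: [3.142, 0.0, 1.498]
ft_force: [-0.3, -0.6, -2.9]
opening: 0.081
grip_force: 30.0
```

```bash
python3 - <<'E'
from h import *
s=env.state();print(s["t"],s["eef_pos"],np.degrees(s["tcp_rot"]),s["ft_force"],s["grip_force"])
for n in("wrist","side","scene"):
    im,d,cal=grab(n,f"pics/{n}3.png");np.savez(n+"3.npz",im=im,d=d,K=cal[0],D=cal[1],T=cal[2])
    if n=="side":a=cv2.resize(im[140:250,180:360,::-1],None,fx=3,fy=3,interpolation=2)
    if n=="scene":b=cv2.resize(im[170:300,190:330,::-1],(540,500),interpolation=2)
    if n=="wrist":w=im[...,::-1]
cv2.imwrite("pics/m3.png",cv2.resize(np.vstack([w[:300],cv2.resize(a,(560,342))]),None,fx=.92,fy=.92))
E
```

```text
7.375 [470.39432391 -38.44518961 257.7430644 ] [1.79997388e+02 4.44992619e-03 8.58337414e+01] [-0.26979028 -0.57149532 -2.88901407] 29.998259246349335
```

View pics/m3.png

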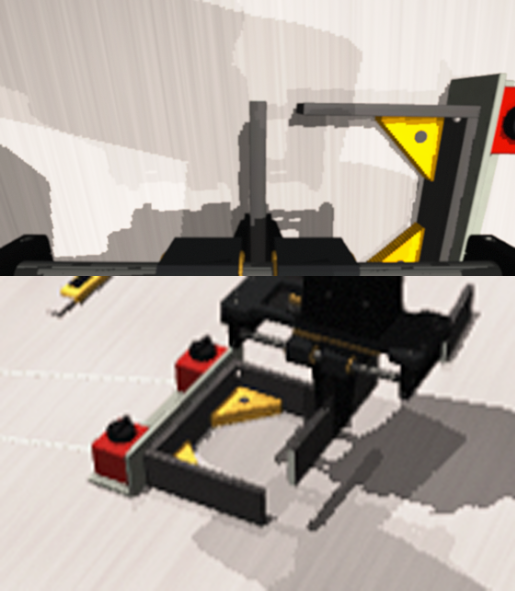

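The bar is held level at (258,100)–(258,250) in the wrist part, parallel to the open side and about 25 mm short of it. I'll lower it to just above the table and measure the left corner.

Request:
carry_out(series=[[0,0,0.02,0,0],[0,0,0.04,0,0],[0,0,0.052,0,0],[0,0,0.058,0,0],[0,0,0.059,0,0],[0,0,0.059,0,0],[0,0,0.059,0,0]])

```text
t: 8.4
eef_pos: [470.5, -39.0, 199.1]
tcp_rot: [3.141, 0.0, 1.497]
ft_force: [-0.7, 0.5, -3.7]
opening: 0.084
grip_force: 30.0
```

```bash
cat > m.py <<'E'
from h import *
def meas(tag):
    s=env.state();print(s["t"],s["eef_pos"].round(2),np.degrees(s["tcp_rot"]).round(2),s["ft_force"].round(2),s["moment"].round(2))
    for n in("wrist","side","scene"):
        im,d,cal=grab(n);P=cloud(cal,d);np.savez(n+tag+".npz",im=im,d=d,K=cal[0],D=cal[1],T=cal[2])
        yaw=s["tcp_rot"][2]-np.pi/2
        # coordinates relative to TCP: a along frame x (normal), b along the bar (left)
        z=38 if n=="wrist" else 36
        m=(P[...,2]>z)&(P[...,2]<46)&(im.max(2)<150)
        v,u=np.where(m);q=onz(cal,np.c_[u,v],40)[:,:2]-s["eef_pos"][:2]
        a=q@[np.cos(yaw),np.sin(yaw)];b=q@[-np.sin(yaw),np.cos(yaw)]
        # bar left end, right end
        for k,lo,hi in(("barL",45,100),("barR",-100,-45)):
            i=(abs(a)<7)&(b>lo)&(b<hi)
            if i.sum()>15: print(n,k,i.sum(),"b range",b[i].min().round(1),b[i].max().round(1),"a mean",a[i].mean().round(1), "ang",np.degrees(np.polyfit(b[i],a[i],1)[0]).round(1))
        for k,lo,hi in(("frL",60,95),("frR",-95,-60)):
            i=(a>8)&(a<100)&(b>lo)&(b<hi)
            if i.sum()>15:
                p=np.polyfit(a[i],b[i],1);j=i&(a<a[i].min()+40)
                print(n,k,i.sum(),"a min",a[i].min().round(1),"b near end mean",np.polyval(p,a[i].min()).round(1),"range",b[j].min().round(1),b[j].max().round(1),"ang",np.degrees(p[0]).round(2))
E
python3 -c "from m import *;meas('4')"
```

```text
8.4 [470.49 -38.98 199.12] [1.7996e+02 1.0000e-02 8.5790e+01] [-0.7   0.46 -3.73] [-0.   -0.09  0.01]
wrist barL 1306 b range 45.3 78.1 a mean -0.5 ang 0.2
wrist frL 3056 a min 28.7 b near end mean 74.8 range 70.7 78.7 ang -0.41
side barL 41 b range 45.4 80.6 a mean -0.3 ang -1.3
side frL 88 a min 28.8 b near end mean 75.7 range 69.9 83.0 ang -0.18
scene barL 40 b range 45.3 81.5 a mean -1.3 ang 1.0
scene barR 36 b range -77.6 -45.1 a mean -1.5 ang 0.9
scene frL 64 a min 28.1 b near end mean 78.1 range 73.6 82.2 ang -0.32
scene frR 62 a min 27.2 b near end mean -73.9 range -78.1 -70.0 ang -0.8
```

```bash
python3 - <<'E'
from h import *
z=np.load("wrist4.npz");im,d=z["im"],z["d"];cal=(z["K"],z["D"],z["T"])
P=cloud(cal,d);g=cv2.cvtColor(im,cv2.COLOR_RGB2GRAY).astype(float)
t=np.array([470.49,-38.98]);
yaw=np.radians(-4.6);X=np.array([np.cos(yaw),np.sin(yaw)]);Y=np.array([-X[1],X[0]])
m=(P[...,2]>37)&(P[...,2]<46)&(im.max(2)<150)
def edge(cols,zt):
    r=[]
    for c in cols:
        rows=np.where(m[:200,c])[0]
        if len(rows)<3: continue
        r0=rows.min();pr=g[r0-6:r0+6,c];hi=pr[:2].mean();lo=pr[-3:].mean();h=(hi+lo)/2
        k=np.where((pr[:-1]>h)&(pr[1:]<=h))[0]
        if len(k): k=k[0];r.append((c,r0-6+k+(pr[k]-h)/(pr[k]-pr[k+1])))
    q=onz(cal,r,zt)[:,:2]-t
    return np.array(r),q@X,q@Y
cols=np.arange(200,420);r,a,b=edge(cols,40)
i=(abs(a)<3.);print("bar end",r[i][:,1].round(2),np.median(b[i]).round(2),"z41.4",np.median(edge(r[i][:,0].astype(int),41.4)[2]).round(2))
i=(a>32)&(a<75);p=np.polyfit(a[i],b[i],1);print("frame outer",np.polyval(p,25).round(2),np.degrees(p[0]).round(2))
# bar side faces
E
```

```text
bar end [109.46 109.44 109.47 109.49 109.48 109.4  109.37 109.37 109.36 109.37
 109.37 109.36 109.53 109.78] 78.33 z41.4 78.31
frame outer 79.03 0.01
```

Frame yaw is -4.6°. The bar needs to go about 0.7 mm left and turn 0.4°, with about a 24.5 mm gap. I'll advance 18 mm with these corrections and lower gently.

Request:
carry_out(series=[[0.0006,0.005,0,0.4,0],[0.0006,0.01,0,0.4,0],[0.0006,0.015,0,0.4,0],[0.0006,0.018,0,0.4,0],[0.0006,0.018,0.0006,0.4,0],[0.0006,0.018,0.001,0.4,0],[0.0006,0.018,0.0012,0.4,0],[0.0006,0.018,0.0012,0.4,0],[0.0006,0.018,0.0012,0.4,0]])

```text
t: 9.68
eef_pos: [488.3, -39.7, 197.7]
tcp_rot: [-3.141, 0.0, 1.49]
ft_force: [-1.9, 0.1, 5.6]
opening: 0.083
grip_force: 30.0
```

```bash
python3 -c "from m import *;meas('5')"
```

```text
9.675 [488.3  -39.66 197.72] [-179.99    0.     85.38] [-1.93  0.13  5.65] [0.08 0.42 0.  ]
wrist barL 1308 b range 45.2 78.1 a mean -0.7 ang 0.1
wrist frL 3915 a min 10.7 b near end mean 74.2 range 70.3 78.2 ang -0.03
side barL 43 b range 45.9 82.2 a mean -1.2 ang -0.5
side frL 110 a min 10.5 b near end mean 74.4 range 68.4 81.7 ang 1.18
scene barL 39 b range 46.1 80.1 a mean -1.0 ang -1.3
scene barR 36 b range -77.1 -46.9 a mean -1.3 ang -1.8
scene frL 79 a min 9.7 b near end mean 77.5 range 73.7 81.7 ang 0.21
scene frR 82 a min 10.0 b near end mean -74.6 range -78.4 -70.5 ang -0.01
```

Request:
carry_out(series=[[0,0.001,-0.0002,0,0],[0,0.002,-0.0003,0,0],[0,0.003,-0.0003,0,0],[0,0.004,-0.0003,0,0],[0,0.0045,-0.0003,0,0],[0,0.0045,-0.0003,0,0]])

```text
t: 10.58
eef_pos: [493.1, -40.1, 197.8]
tcp_rot: [3.141, 0.0, 1.49]
ft_force: [-0.7, 0.4, -3.2]
opening: 0.082
grip_force: 30.0
```

```bash
python3 - <<'E'
from m import *
meas('6')
z=np.load("wrist6.npz");im,d=z["im"],z["d"];cal=(z["K"],z["D"],z["T"]);P=cloud(cal,d);g=cv2.cvtColor(im,cv2.COLOR_RGB2GRAY).astype(float)
t=env.state()["eef_pos"][:2];yaw=np.radians(-4.6);X=np.array([np.cos(yaw),np.sin(yaw)]);Y=np.array([-X[1],X[0]])
m=(P[...,2]>37)&(P[...,2]<46)&(im.max(2)<150);r=[]
for c in range(200,420):
    rows=np.where(m[:200,c])[0]
    if len(rows)<3: continue
    r0=rows.min();pr=g[r0-6:r0+6,c];h=(pr[:2].mean()+pr[-3:].mean())/2
    k=np.where((pr[:-1]>h)&(pr[1:]<=h))[0]
    if len(k): k=k[0];r.append((c,r0-6+k+(pr[k]-h)/(pr[k]-pr[k+1])))
q=onz(cal,r,40)[:,:2]-t;a,b=q@X,q@Y
i=abs(a)<3;print("bar",np.median(b[i]).round(2),b[i].std())
i=(a>14)&(a<60);p=np.polyfit(a[i],b[i],1);print("frame",np.polyval(p,6).round(2),np.degrees(p[0]).round(2))
E
```

```text
10.575 [493.11 -40.08 197.76] [1.7996e+02 1.0000e-02 8.5380e+01] [-0.65  0.38 -3.17] [ 0.04 -0.05  0.01]
wrist barL 1381 b range 45.1 78.1 a mean -0.3 ang 1.8
wrist frL 4041 a min 8.0 b near end mean 74.2 range 70.2 78.2 ang -0.02
side barL 45 b range 45.9 81.3 a mean -0.5 ang 1.2
side frL 114 a min 8.1 b near end mean 74.8 range 68.5 82.0 ang 0.7
scene barL 42 b range 45.6 81.8 a mean -0.7 ang 1.7
scene barR 39 b range -77.7 -45.2 a mean -0.4 ang -1.0
scene frL 83 a min 8.3 b near end mean 77.7 range 73.8 81.8 ang -0.13
scene frR 83 a min 8.5 b near end mean -74.5 range -78.4 -70.3 ang 0.02
bar 78.3 0.011790055611820028
frame 78.31 -0.06
```

It's flush within 0.1 mm. I'll lower 0.2 mm and creep forward to contact.

Request:
carry_out(series=[[0,0,0.0001,0,0],[0,0,0.0002,0,0],[0,0.0004,0.0002,0,0],[0,0.0008,0.0002,0,0],[0,0.0012,0.0002,0,0],[0,0.0012,0.0002,0,0],[0,0.0012,0.0002,0,0]])

```text
t: 11.6
eef_pos: [493.7, -40.1, 197.7]
tcp_rot: [-3.14, -0.0, 1.49]
ft_force: [-5.1, -0.8, 4.9]
opening: 0.081
grip_force: 30.0
```

Request:
carry_out(series=[[0,0,-0.0001,0,0],[0,0.0001,-0.0001,0,0],[0,0.0002,-0.0001,0,0],[0,0.0002,-0.0001,0,0],[0,0.0002,-0.0001,0,0],[0,0.0002,-0.0001,0,0]])

```text
t: 12.35
eef_pos: [494.3, -40.1, 197.7]
tcp_rot: [-3.142, 0.0, 1.49]
ft_force: [-3.9, 0.9, 3.7]
opening: 0.083
grip_force: 30.0
```

```bash
python3 -c "from m import *;meas('7')"
```

```text
12.35 [494.29 -40.13 197.72] [-180.      0.     85.39] [-3.89  0.88  3.72] [0.19 0.67 0.01]
wrist barL 1436 b range 45.2 78.1 a mean -0.1 ang 3.5
wrist frL 3980 a min 8.2 b near end mean 74.0 range 70.2 78.1 ang 0.11
side barL 46 b range 45.9 83.4 a mean -0.1 ang 4.4
side frL 110 a min 8.5 b near end mean 74.7 range 68.5 81.7 ang 0.66
scene barL 39 b range 45.6 81.8 a mean -1.2 ang 1.0
scene barR 39 b range -77.7 -45.2 a mean -1.0 ang -0.7
scene frL 81 a min 8.2 b near end mean 77.7 range 73.7 81.7 ang -0.06
scene frR 80 a min 8.4 b near end mean -74.2 range -78.4 -70.5 ang -0.53
```

Request:
carry_out(series=[[0,0.0002,-0.0001,0,0],[0,0.0004,-0.0001,0,0],[0,0.0005,-0.0001,0,0],[0,0.0005,-0.0001,0,0]])

```text
t: 13.0
eef_pos: [495.0, -40.3, 197.7]
tcp_rot: [3.141, 0.0, 1.49]
ft_force: [-0.3, 0.1, -3.6]
opening: 0.085
grip_force: 30.0
```

Request:
carry_out(series=[[0,0.0002,0,0,0],[0,0.0004,0,0,0],[0,0.0005,0,0,0],[0,0.0005,0,0,0]])

```text
t: 13.5
eef_pos: [495.3, -40.2, 197.8]
tcp_rot: [3.142, 0.0, 1.49]
ft_force: [0.7, 0.4, -3.3]
opening: 0.084
grip_force: 30.0
```

Request:
carry_out(series=[[0,0.0002,0,0,0],[0,0.0004,0,0,0],[0,0.0005,0,0,0],[0,0.0005,0,0,0]])

```text
t: 14.0
eef_pos: [495.8, -40.3, 197.8]
tcp_rot: [3.142, 0.0, 1.49]
ft_force: [-0.4, -0.3, -4.2]
opening: 0.079
grip_force: 30.0
```

Request:
carry_out(series=[[0,0.0002,0,0,0],[0,0.0004,0,0,0],[0,0.0004,0,0,0],[0,0.0004,0,0,0]])

```text
t: 14.5
eef_pos: [496.0, -40.3, 197.8]
tcp_rot: [-3.141, 0.0, 1.49]
ft_force: [-2.3, 0.3, -3.4]
opening: 0.086
grip_force: 30.0
```

First frame contact is at x≈496. Now set it down, then press.

Request:
carry_out(series=[[0,-0.0002,0.0001,0,0],[0,-0.0002,0.0002,0,0],[0,-0.0002,0.0002,0,0],[0,0.0,0.0002,0,0],[0,0.0,0.0002,0,0]])

```text
t: 15.12
eef_pos: [496.0, -40.3, 197.7]
tcp_rot: [-3.141, 0.0, 1.49]
ft_force: [-5.1, 0.6, 4.8]
opening: 0.08
grip_force: 30.0
```

Request:
carry_out(series=[[0,0.0001,0,0,0],[0,0.0002,0,0,0],[0,0.0002,0,0,0],[0,0.0002,0,0,0]])

```text
t: 15.62
eef_pos: [496.1, -40.3, 197.7]
tcp_rot: [-3.141, 0.0, 1.49]
ft_force: [-6.4, -0.5, 5.7]
opening: 0.08
grip_force: 30.0
```

```bash
python3 -c "from m import *;meas('8')"
```

```text
15.625 [496.09 -40.3  197.71] [-179.95    0.     85.39] [-6.37 -0.53  5.73] [-0.02  0.89 -0.07]
wrist barL 1519 b range 45.2 78.1 a mean -0.0 ang 4.7
wrist frL 4015 a min 8.1 b near end mean 74.2 range 70.3 78.1 ang 0.02
side barL 46 b range 45.9 82.4 a mean -0.2 ang 4.6
side frL 113 a min 8.8 b near end mean 75.1 range 68.5 81.8 ang 0.11
scene barL 45 b range 45.1 81.8 a mean -0.9 ang 3.9
scene barR 41 b range -78.0 -45.2 a mean -0.7 ang -3.7
scene frL 82 a min 8.8 b near end mean 77.6 range 73.2 81.8 ang -0.09
scene frR 82 a min 8.9 b near end mean -74.3 range -78.4 -70.5 ang -0.41
```

Request:
carry_out(series=[[0,0.0001,-0.0001,0,0],[0,0.0002,-0.0001,0,0],[0,0.0003,-0.0001,0,0],[0,0.0003,-0.0001,0,0],[0,0.0003,-0.0001,0,0]])

```text
t: 16.4
eef_pos: [496.2, -40.3, 197.7]
tcp_rot: [-3.14, -0.0, 1.49]
ft_force: [-8.3, -0.4, 3.9]
opening: 0.081
grip_force: 30.0
```

Request:
carry_out(series=[[0,0.0001,0,0,0],[0,0.0002,0,0,0],[0,0.0002,0,0,0],[0,0.0002,0,0,0]])

```text
t: 16.9
eef_pos: [496.3, -40.3, 197.7]
tcp_rot: [-3.14, -0.0, 1.49]
ft_force: [-7.6, 0.1, 4.8]
opening: 0.081
grip_force: 30.0
```

Request:
carry_out(series=[[0,0.0002,0,0,0],[0,0.0004,-0.0001,0,0],[0,0.0004,-0.0001,0,0],[0,0.0004,-0.0001,0,0],[0,0.0004,-0.0001,0,0]])

```text
t: 17.52
eef_pos: [496.5, -40.4, 197.7]
tcp_rot: [-3.139, -0.0, 1.49]
ft_force: [-9.8, -0.6, 5.4]
opening: 0.084
grip_force: 30.0
```

Request:
carry_out(series=[[0,0,0,0,0],[0,0,0,0,0],[0,0,0,0,0]])

```text
t: 17.9
eef_pos: [496.5, -40.3, 197.7]
tcp_rot: [-3.139, -0.0, 1.49]
ft_force: [-9.8, -1.2, 4.1]
opening: 0.081
grip_force: 30.0
```

Request:
carry_out(series=[[0,0.0002,0,0,0],[0,0.0004,0,0,0],[0,0.0005,0,0,0],[0,0.0005,0,0,0],[0,0.0005,0,0,0],[0,0.0005,0,0,0]])

```text
t: 18.65
eef_pos: [496.6, -40.3, 197.7]
tcp_rot: [-3.138, -0.0, 1.49]
ft_force: [-11.4, -1.8, 5.7]
opening: 0.085
grip_force: 30.0
```

```bash
python3 - <<'E'
from m import *
f=[]
for i in range(6):
    env.read_camera("wrist");f.append(env.state()["ft_force"])
print(np.mean(f,0).round(2),np.std(f,0).round(2))
meas('9')
w=np.load("wrist9.npz")["im"];s=np.load("side9.npz")["im"]
cv2.imwrite("pics/m9.png",np.vstack([w[80:300,:,::-1],cv2.resize(s[140:250,180:360,::-1],(560,342),interpolation=2)]))
E
```

```text
[-11.67  -0.91   6.65] [0.55 0.6  0.59]
18.95 [496.64 -40.36 197.72] [-1.7977e+02 -1.0000e-02  8.5400e+01] [-10.77  -1.35   6.13] [-0.35  1.73 -0.02]
wrist barL 1530 b range 45.2 78.1 a mean -0.5 ang 5.0
wrist frL 3999 a min 8.0 b near end mean 74.1 range 70.3 77.9 ang 0.12
side barL 44 b range 45.9 83.4 a mean -0.5 ang 4.7
side frL 113 a min 8.3 b near end mean 74.4 range 68.4 84.2 ang 0.96
scene barL 42 b range 45.1 81.8 a mean -1.0 ang 1.0
scene barR 39 b range -78.0 -45.2 a mean -0.8 ang -2.0
scene frL 82 a min 8.2 b near end mean 77.7 range 73.8 81.8 ang -0.08
scene frR 83 a min 8.4 b near end mean -74.1 range -78.4 -70.1 ang -0.58
```

View pics/m9.png

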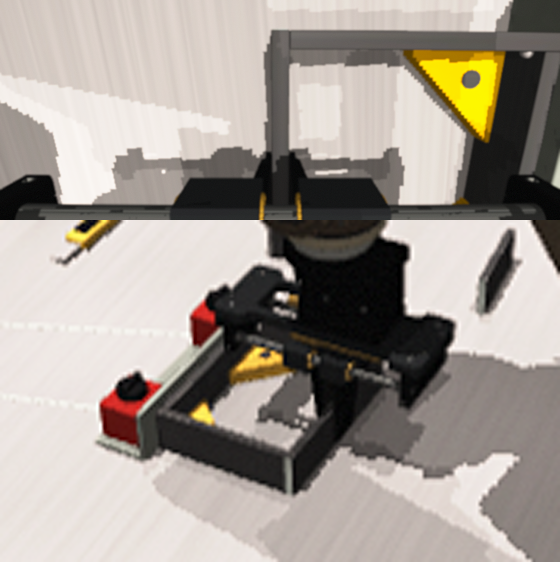

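The view shows the left corner closed at (280,40), end flush with the frame's outer side, gripper at mid-bar. I'll trim the push slightly and hold.

Request:
carry_out(series=[[0,0.0002,-0.0001,0,0],[0,0.0003,-0.0001,0,0],[0,0.0003,-0.0001,0,0],[0,0.0003,-0.0001,0,0],[0,0.0003,-0.0001,0,0],[0,0.0003,-0.0001,0,0],[0,0.0003,-0.0001,0,0],[0,0.0003,-0.0001,0,0]])

```text
t: 20.1
eef_pos: [496.8, -40.4, 197.7]
tcp_rot: [-3.137, -0.0, 1.49]
ft_force: [-12.9, -1.7, 5.3]
opening: 0.081
grip_force: 30.0
```

```bash
python3 - <<'E'
from m import *
f=[]
for i in range(10):
    env.read_camera("wrist");f.append(env.state()["ft_force"])
s=env.state();print(np.mean(f,0).round(2),s["t"],s["eef_pos"],np.degrees(s["tcp_rot"]),s["moment"],s["grip_force"])
E
```

```text
[-12.69  -1.66   6.13] 20.6 [496.77374911 -40.36697966 197.72244151] [-1.79734737e+02 -1.64521867e-02  8.53931625e+01] [-0.41017408  1.87009319 -0.06699592] 29.9991774559021
```

```bash
python3 -c "
from cell import env
print(env.job_done())"
```

```text
the job is handed in; nothing more can be done
None
```

The long bar is standing on the table across the open side of the frame, left end measured flush within about 0.1 mm (the right end only checked roughly, in the scene camera). It is gripped at its middle and pressed on with about 12.5 N at the wrist; I handed the job in at about 20.6 s, still holding.

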